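Level the cap press and hold its handle in the green

TASK

First turn the blue tilt knob of the cap press until the stage with the tube rack sits level (bubble between the two white marks), leaving the red handle alone until then. Then push the red handle pad down until the black pointer at the lever's other end stands in the green band, never letting it run into the red, and finish while still holding it there: do not let go. Do not push the other labware on the bench out of its place.

Things in the scene. Friction and masses are not known exactly. Their poses are not given: they have to be found in the camera images.
- press: The cap press, fixed to the bench, turned by up to 0.35 rad: white base plate 20 mm thick, from x -110 (near edge) to +150 mm (far), y -190 to +190 mm; origin on the bench, x away from the robot at yaw 0, y left, z up. In the middle the tilting stage with a tube rack (112 mm high) under a clear press plate; behind it two posts with a cross bar, 178 mm high; tilt knob at left, lever at right.
- knob_grip (a point): Grip point of the tilt knob on its upright axis, at press x -40, y +140 mm, 98 mm above the bench. Black skirt, diameter 52 mm, top 82 mm above the bench; on it a blue bar grip 46 mm long, 14 mm thick, from 82 to 108 mm above the bench. The point turns with the knob: x along the bar, z up. Nothing else stands within 60 mm of the axis above the skirt.
- tilt_knob (a joint): Angle of the tilt knob (rad), growing clockwise seen from above. Stiff to turn (about 0.06 N m), stays where it is left; stops at -2.9 and 0.75. At the start 0.8 to 2.3 rad of clockwise turn are missing.
- tilt_stage (a joint): Tilt of the stage (rad): 0 is level, negative means that its left (knob) edge hangs low, as at the start. Each rad of clockwise knob turn raises it by 0.065 rad. Only the knob sets it; do not push on the stage, which could shift it.
- vial_mid (a point): Middle of the spirit level on the stage's near edge, at the top of the dark green vial, 88 mm long (along y) and 18 mm wide, about 114 mm above the bench when level. Two white marks 12.5 mm to either side. A yellow bubble 16 mm long moves towards the high edge, 190 mm per rad of tilt. Level: the whole bubble between the marks, its middle within 3.5 mm of this point.
- pad_top (a point): Middle of the top face of the red palm pad at the near end of the press lever, the place to push down on: 56 mm along the lever, 50 mm wide, 16 mm thick. It lies 130 mm from the pivot and 5 mm above the line through it, about 149 mm above the bench at rest and 105 mm in mid-green; it moves on an arc about the pivot. Free space of 25 mm and more on both sides.
- pointer_tip (a point): Tip of the black pointer at the far end of the lever, 100 mm beyond the pivot. It rises as the pad goes down, past an upright scale standing beside it (to the right): from below white, a green band 14 mm high, 3 mm of white, then red.
- press_lever (a joint): Lever angle (rad): 0 at rest (pad end 0.35 rad above horizontal), growing as the pad is pushed down; 0.35 is horizontal and mid-green (green 0.28 to 0.42), red from 0.45, stop at 0.60. Pivot at press x +40, y -140 mm, 100 mm above the bench, axis along press y. A spring drives it back up: about 4 N on the pad starts it, about 10 N holds it in the green; let go, it returns to 0.
- reagent: Bystander: amber jar with blue cap, diameter 60, height 115 mm, loose; origin at its bottom centre.
- spare_rack: Bystander: second black tube rack with orange caps, 84 x 127 x 52 mm, loose; origin at its bottom centre.
- beaker: Bystander: blue open plastic beaker, rim diameter 68, height 85 mm, loose; origin at its bottom centre.

How it is judged:
On the way, in this order (a step that is already met when the one before it is completed fails the run):
1. the stage is level, with the handle not yet pressed (value of joint tilt_stage between -0.02 and 0.02 rad and value of joint press_lever below 0.1 rad), for 0.3 s.
2. the fingers hold the handle pad down with the pointer in the green band (value of joint press_lever between 0.27 and 0.43 rad and value of joint tilt_stage between -0.02 and 0.02 rad and contact force between the fingers and press_lever above 3 N), for 1 s.
At the end, for the whole second after the job is handed in: The fingers still push on the red pad (more than 3 N) and hold the lever still between 0.27 and 0.43 rad (pointer in the green band), and the stage is level within 0.02 rad (all of step 2 and velocity of joint press_lever between -0.1 and 0.1 rad/s); the arm keeps its last pose, push and grip.
It fails at once if the pointer runs into the red (lever past 0.46 rad) (value of joint press_lever above 0.46 rad).
It fails at once if the handle is pressed while the stage is not level (lever past 0.12 rad, tilt over 0.028 rad) (value of joint press_lever above 0.12 rad and (value of joint tilt_stage below -0.028 rad or value of joint tilt_stage above 0.028 rad)).
It fails at once if a bystander is pushed more than 30 mm or tipped over (distance of any of reagent, spare_rack, beaker from where it was at the start of the episode above 0.03 m or angle between any of reagent, spare_rack, beaker's own z axis and vertical above 0.5 rad).
It also fails if it takes over 69 s, if anything falls off the work surface, if the arm or the gripper's body presses on something with over 40 N, if the wrist force passes 120 N, or if a joint passes its speed limit or range.

ROBOT

A 6-joint arm with a two-finger parallel gripper is mounted at the origin on the work surface. World frame = base frame: x ahead of the robot, y to its left, z up, the work surface at z = 0. Lengths are in m, angles in rad, forces in N, time in s.
With the tool pointing down it reaches from about 0.35 to 0.725 m from the base axis. Payload 4.3 kg.
Tool frame: the origin (TCP) lies midway between the tips of the shut fingers; the grasp point (between the pads) lies 19 mm behind it; z points along the fingers, y is the line along which they close (so a half turn about z gives the same grasp; the last joint's range is limited). The gripper opens to 85 mm and grips with 20 to 120 N. Pads are 22 mm wide; open, the fingers measure 114 mm over their backs; the gripper's body (76 mm by 85 mm) begins 54 mm behind the grasp point. The pads swing forward as they close: fully open they stand 13 mm farther back than shut.
Start: joints at [1.05, 0.377, 0.081, 1.274, 0, 1.46], TCP at [0.23, 0.527, 0.231] pointing down, gripper open.
Joint ranges: [-2.72, 2.72], [-0.84, 1.66], [-1.02, 1.22], [-1.77, 2.12], [-1.37, 1.28], [-3.14, 3.14]. Speed limits (rad/s): [2.57, 2.57, 3.14, 3.14, 3.14, 3.14].

INTERFACE

Orientations are given as a rotation vector (axis times angle).
In Python, from plant import readout, viewer, ticket, finder gives the robot as it stands. The module is installed in compiled form; this text tells all that it offers.
- The arm moves only by the tool apply_moves, never from a script. Its argument "steps" is a list of rows, each a list of 3 entries, a list of its own where there are three numbers: the shift along the world's x, y, z in mm, then the turn, a rotation vector about the world's x, y, z in rad, then the finger opening in mm, from 0 to 85.4. In form: [[[x, y, z], [rx, ry, rz], claw], ...]. A call has exactly 5 rows; each row shifts and turns the commanded pose from where the row before left it; what a row does not reach is not made up. A row lasts 1/12 s, in which the tool goes at most 41.7 mm and 7.16 degrees, less where a joint would pass 70% of its speed; a pose out of reach is approached as far as the arm can. A call is refused whole if a number of a shift passes 41.7 or a number of a turn 0.125, either way. A call with a gripper value outside its range is refused whole. The fingers move at their own pace and stop on an object; "force" is the grip in N (left out, the last holds). Time passes only in rows, so rows that do not move let the fingers close, or fill a call up. It gives the time, the measured TCP pose, the force, the opening and the grip force at its end, in the units of the state.
- readout.state(): the state, without advancing time (a new reading comes with each control period).
- viewer.snapshot(name): name is "scene" or "side" or "wrist"; returns the picture (400x640x3 uint8, red, green, blue); there is no depth.
- viewer.camera_info(name): a dict with "fx", "fy", "cx", "cy" (pixels), "view" (4x4, takes a point from world to camera coordinates); the wrist camera has in their place "hand_eye" (4x4, takes a point from camera to tool coordinates, whose origin is the TCP and whose axes are the flange's). Camera axes: x right, y down, z forward; pixel columns grow to the right and rows downward; lengths in m; the calibration is good to about 2 mm. A picture is of the moment at which its call begins: read the wrist's pose just before it. camera_info takes no time and is no camera call.
- ticket.sign_off(): hands the job in; it is judged then, once.
Trained networks look in the newest picture that a camera, given by its name, has taken for a name from the list of things; names that differ only in an ending like _2 or _b are one class to them, and where a whole thing is asked for, a point or a joint stands for the part that bears it (a point fixed in the world has none). Each returns a list of dicts, best first, with "conf" (0 to 1); they miss things now and then, are a little off and sometimes report something else, mostly with a low value. They report only what shows in the picture. A call takes as long as a camera call.
- finder.spot_in(query, camera): "extent" ([left, top, right, bottom] in pixels, round what is visible of it).
The state is a dict: "clock": time; "joint_positions": joint angles; "joint_velocities": joint speeds; "joint_efforts": joint torques, N m; "eef_pos": TCP position; "eef_rot": TCP orientation; "contact_force": force on the tool from outside, world axes, zero at the start; "moment": the same for the moment, N m; "opening": finger opening in m; "grasp_force": force on a finger pad.
Only numpy, scipy, OpenCV 4.12 (cv2) and the standard library are available. Lean on these libraries where they do the work, as an engineer would, in place of code of your own. Each camera call takes 0.05 s, during which the arm holds its last target. There are 200 camera calls.

## Working session

There is one attempt and no reset: what is moved stays moved. The work goes in short steps, Python scripts to look and compute and a tool call to move; the robot and the scene stay as the last step left them, time stands still between calls to the robot, and variables do not carry over. Pictures are saved under pics/ and viewed, at most 10 in all, crops included, and the job is handed in when it is done.

Besides the shell and the picture viewer there is one more tool, called after "Call:" in YAML: its name, and indented under it one key for each argument. apply_moves: Moves the arm, as the interface text tells. Its arguments: {"type":"object","properties":{"steps":{"type":"array"},"force":{"type":"number"}},"required":["steps"]}

```bash
mkdir -p pics; cat > h.py <<'E'
import numpy as np, cv2
from scipy.spatial.transform import Rotation as R
from plant import readout, viewer, ticket, finder
def snap(n,f=None):
    s=readout.state(); im=viewer.snapshot(n)
    if f: cv2.imwrite('pics/'+f,im[:,:,::-1])
    return s,im
def cam(n,s=None):
    c=viewer.camera_info(n); K=np.array([[c['fx'],0,c['cx']],[0,c['fy'],c['cy']],[0,0,1]])
    if n=='wrist':
        T=np.eye(4);T[:3,:3]=R.from_rotvec(s['eef_rot']).as_matrix();T[:3,3]=s['eef_pos']
        V=np.linalg.inv(T@np.array(c['hand_eye']))
    else: V=np.array(c['view'])
    return K,V
def proj(K,V,p):
    p=np.atleast_2d(p); q=(V[:3,:3]@p.T).T+V[:3,3]; q=q@K.T; return q[:,:2]/q[:,2:]
def onz(K,V,uv,z):
    d=V[:3,:3].T@np.linalg.inv(K)@np.array([*uv,1.]); o=-V[:3,:3].T@V[:3,3]
    return o+d*(z-o[2])/d[2]
E
python3 - <<'E'
from h import *
for n in ('scene','side'):
    s,im=snap(n,n+'0.png'); K,V=cam(n)
    print(n,K[0,0],-V[:3,:3].T@V[:3,3],V[2,:3])
    for q,z in (('knob_grip',.1),('vial_mid',.114),('pad_top',.149),('pointer_tip',.066),('reagent',.1),('spare_rack',.05),('beaker',.085)):
        for d in finder.spot_in(q,n)[:1]:
            e=d['extent'];u=((e[0]+e[2])/2,(e[1]+e[3])/2)
            print(q,round(d['conf'],2),np.round(e),onz(K,V,u,z).round(3))
print(readout.state())
a=[cv2.imread(f'pics/{n}0.png') for n in ('scene','side')]
cv2.imwrite('pics/a.png',cv2.resize(np.vstack(a),(480,600)))
E
```

```text
scene 375.61131462827046 [ 1.20272562 -0.15685991  0.76008127] [-0.67420704  0.19969773 -0.71103142]
knob_grip 0.71 [340. 187. 357. 204.] [0.584 0.122 0.1  ]
vial_mid 0.88 [263. 206. 335. 244.] [ 0.653 -0.026  0.114]
pad_top 0.86 [224. 172. 249. 273.] [ 0.635 -0.16   0.149]
pointer_tip 0.55 [219. 176. 250. 274.] [ 0.564 -0.168  0.066]
reagent 0.8 [383. 185. 413. 229.] [0.656 0.223 0.1  ]
spare_rack 0.94 [149. 230. 208. 279.] [ 0.604 -0.307  0.05 ]
beaker 0.82 [374. 156. 401. 189.] [0.517 0.262 0.085]
side 519.638996174222 [ 0.05976136 -0.77468776  0.73193621] [ 0.46603784  0.70736976 -0.53144779]
knob_grip 0.54 [280. 187. 297. 208.] [0.551 0.105 0.1  ]
vial_mid 0.65 [289. 207. 370. 263.] [ 0.536 -0.082  0.114]
pad_top 0.68 [317. 236. 418. 257.] [ 0.545 -0.19   0.149]
pointer_tip 0.68 [316. 237. 420. 256.] [ 0.614 -0.108  0.066]
reagent 0.87 [274. 153. 298. 199.] [0.598 0.195 0.1  ]
spare_rack 0.65 [379. 296. 463. 368.] [ 0.554 -0.334  0.05 ]
beaker 0.88 [215. 174. 246. 217.] [0.455 0.213 0.085]
{'clock': 0.8, 'joint_positions': array([ 1.04973389e+00,  3.77274939e-01,  8.10465506e-02,  1.27438386e+00,
       -1.42883626e-05,  1.46053122e+00]), 'joint_velocities': array([-0.0014115 , -0.0011708 ,  0.00020124, -0.00051799, -0.00038228,
        0.00274734]), 'joint_efforts': array([-3.04049649e-06, -4.63463402e+01,  2.70139986e+01, -1.67490712e-04,
        2.02304801e-05, -1.85396163e-05]), 'eef_pos': array([0.22963423, 0.52722827, 0.23136176]), 'eef_rot': array([6.40736828e-01, 3.07548634e+00, 2.67887851e-04]), 'contact_force': array([-0.10444884, -0.08299081, -0.97501536]), 'moment': array([ 0.00749034, -0.01666354,  0.02970792]), 'grasp_force': 0.0, 'opening': 0.08549205728244891}
```

View pics/scene0.png

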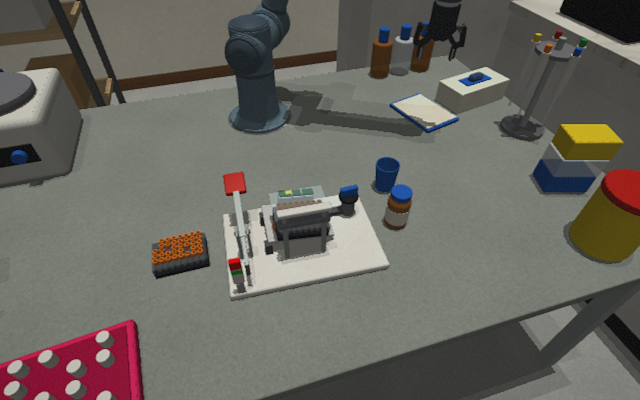

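View pics/side0.png

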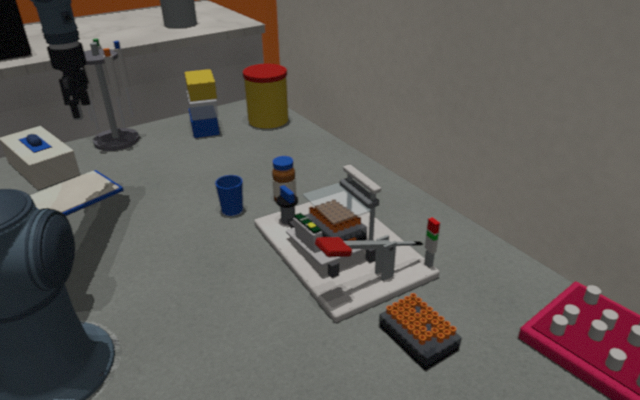

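Scene view: pad at (235,182), knob at (348,193), plate corners at (387,263) and (231,292). Side view: knob at (288,194), pad at (333,246), plate corners at (255,222), (337,316) and (437,268). Next I fit the press pose to these.

```bash
cat >> h.py <<'E'
def P(x,p):
    c,s=np.cos(x[2]),np.sin(x[2]); p=np.atleast_2d(p)/1000.
    return np.c_[x[0]+c*p[:,0]-s*p[:,1],x[1]+s*p[:,0]+c*p[:,1],p[:,2]]
E
python3 - <<'E'
from h import *
from scipy.optimize import least_squares
th=.35; pad=[40-130*np.cos(th)-5*np.sin(th),-140,100+130*np.sin(th)+5*np.cos(th)]; print(pad)
obs={'scene':[([150,190,20],(387,263)),([150,-190,20],(231,292)),([-40,140,97],(348,194)),(pad,(235,181))],
'side':[([-110,190,20],(255,222)),([-110,-190,20],(337,316)),([150,-190,20],(437,268)),([-40,140,97],(288,194)),(pad,(333,244))]}
C={n:cam(n) for n in obs}
f=lambda x:np.concatenate([(proj(*C[n],P(x,[o[0] for o in obs[n]]))-[o[1] for o in obs[n]]).ravel() for n in obs])
r=least_squares(f,[.58,-.02,0.],loss='soft_l1'); print(r.x,r.fun.reshape(-1,2).round(1))
print(P(r.x,[[-40,140,98],pad,[-60,0,114]]).round(3))
E
```

```text
[np.float64(-83.83294170743652), -140, np.float64(149.27357853344557)]
[ 0.59170216 -0.01186433 -0.05860192] [[ 3.   0.1]
 [-1.7  4.7]
 [ 0.1 -4.2]
 [-1.5  0.1]
 [-2.1 -3.5]
 [-1.5  0.1]
 [ 3.9  1.6]
 [-1.4 -1.3]
 [ 0.6 -0.9]]
[[ 0.56   0.13   0.098]
 [ 0.5   -0.147  0.149]
 [ 0.532 -0.008  0.114]]
```

Call:
apply_moves:
  steps:
    - [[20,-24,10],[0,0,0],85]
    - [[20,-24,10],[0,0,0],85]
    - [[20,-24,10],[0,0,0],85]
    - [[20,-24,10],[0,0,0],85]
    - [[20,-24,10],[0,0,0],85]

```text
clock: 1.22
eef_pos: [0.3303, 0.4061, 0.2819]
eef_rot: [0.64, 3.076, 0.0]
contact_force: [0.3, 0.6, 0.0]
opening: 0.0848
grasp_force: 0.0
```

Call:
apply_moves:
  steps:
    - [[20,-24,5],[0,0,0],85]
    - [[20,-24,5],[0,0,0],85]
    - [[20,-24,5],[0,0,0],85]
    - [[20,-24,0],[0,0,0],85]
    - [[20,-24,0],[0,0,0],85]

```text
clock: 1.63
eef_pos: [0.4307, 0.286, 0.297]
eef_rot: [0.64, 3.075, 0.002]
contact_force: [-0.2, 0.5, -0.2]
opening: 0.0848
grasp_force: 0.0
```

Call:
apply_moves:
  steps:
    - [[20,-28,0],[0,0,0],85]
    - [[20,-28,0],[0,0,0],85]
    - [[20,-28,0],[0,0,0],85]
    - [[20,-28,0],[0,0,0],85]
    - [[0,-30,0],[0,0,0],85]

```text
clock: 2.05
eef_pos: [0.5126, 0.1435, 0.2957]
eef_rot: [0.642, 3.074, 0.001]
contact_force: [0.9, -0.8, 0.1]
opening: 0.0853
grasp_force: 0.0
```

```bash
python3 - <<'E'
from h import *
s,im=snap('wrist','w1.png'); K,V=cam('wrist',s)
print(s['clock'],s['eef_pos'],s['joint_positions'].round(3))
print(viewer.camera_info('wrist')['hand_eye'])
print(proj(K,V,P([ 0.5917,-0.0119,-.0586],[[-40,140,108],[-60,0,114],[-110,190,20],[-84,-140,149]])))
for q in ('knob_grip','vial_mid','pad_top'): print(q,finder.spot_in(q,'wrist')[:1])
E
```

```text
2.05 [0.51263634 0.14350627 0.2956866 ] [ 0.154  0.28   0.109  1.398 -0.     0.566]
[[ 5.68036348e-04 -9.50494722e-01 -3.10740182e-01  7.94711447e-02]
 [ 9.99999717e-01  3.86508565e-04  6.45754388e-04  2.85641626e-04]
 [-4.93682395e-04 -3.10740461e-01  9.50494672e-01 -1.43211840e-01]
 [ 0.00000000e+00  0.00000000e+00  0.00000000e+00  1.00000000e+00]]
[[320.9006289  214.24303973]
 [208.3022356  238.53172118]
 [336.20054477 136.98824795]
 [ 77.78457374 272.65980061]]
knob_grip [{'extent': [300.3, 186.3, 339.6, 226.9], 'conf': 0.72}]
vial_mid [{'extent': [376.2, 69.7, 443.5, 132.1], 'conf': 0.75}]
pad_top [{'extent': [45.9, 248.0, 150.5, 319.1], 'conf': 0.75}]
```

View pics/w1.png

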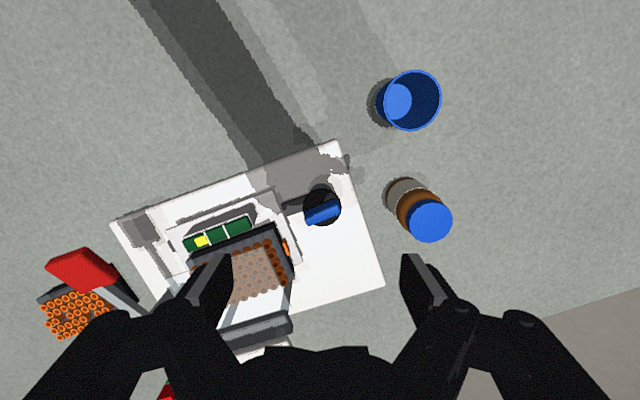

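Wrist view: knob at (322,212) with the bar nearly horizontal in the image, vial at (217,234), bubble at (202,241), pad at about (83,268), and plate corners at (338,140), (110,222) and (384,286).

```bash
cat >> h.py <<'E'
def blue(im): 
    h=cv2.cvtColor(im,cv2.COLOR_RGB2HSV); return cv2.inRange(h,(105,150,40),(125,255,255))
def bar(im,K,V,guess,z=.108):
    """centre and yaw of bar from its blue blob near guess (world)"""
    g=proj(K,V,guess)[0]; n,l,st,ce=cv2.connectedComponentsWithStats(blue(im))
    k=min((i for i in range(1,n) if st[i,4]>60),key=lambda i:np.hypot(*(ce[i]-g)))
    ys,xs=np.where(l==k); w=np.array([onz(K,V,(x,y),z)[:2] for x,y in zip(xs,ys)],np.float32)
    (c,sz,a)=cv2.minAreaRect(w*1000); e,v=np.linalg.eigh(np.cov(w.T)); 
    return c,sz,np.arctan2(v[1,1],v[0,1]),np.sqrt(e)*1000*np.sqrt(12),len(xs)
def level(im,K,V,c):
    """yellow blob middle, white marks in press frame (mm)"""
    h=cv2.cvtColor(im,cv2.COLOR_RGB2HSV); cs=[]
    for lo,hi in (((22,140,120),(35,255,255)),((50,80,20),(85,255,140))):
        m=cv2.inRange(h,lo,hi); n,l,st,ce=cv2.connectedComponentsWithStats(m)
        cs.append([(st[i,4],ce[i].round(1),st[i,:4]) for i in range(1,n) if st[i,4]>15 and np.hypot(*(ce[i]-c))<80])
    return cs
E
python3 - <<'E'
from h import *
im=cv2.imread('pics/w1.png')[:,:,::-1].copy(); s=readout.state(); K,V=cam('wrist',s)
print(bar(im,K,V,[.56,.13,.108])); print(level(im,K,V,(217,234)))
for uv,z in (((338,140),.02),((110,222),.02),((384,286),.02),((217,234),.114),((202,241),.114),((322,207),.082)): print(uv,onz(K,V,uv,z).round(4))
E
```

```text
((555.1477661132812, 133.4286651611328), (21.259994506835938, 45.85978698730469), np.float64(1.6068145797500406), array([20.59438703, 43.98838754]), 582)
[[(np.int32(116), array([200.7, 240.8]), array([194, 235,  14,  12], dtype=int32))], [(np.int32(327), array([237.9, 225.7]), array([224, 216,  28,  20], dtype=int32)), (np.int32(230), array([215.9, 234.1]), array([206, 225,  21,  18], dtype=int32)), (np.int32(178), array([191.2, 242.8]), array([183, 233,  21,  19], dtype=int32))]]
(338, 140) [0.4946 0.1863 0.02  ]
(110, 222) [ 0.4691 -0.1863  0.02  ]
(384, 286) [0.7498 0.1654 0.02  ]
(217, 234) [0.5275 0.0054 0.114 ]
(202, 241) [ 0.5284 -0.0163  0.114 ]
(322, 207) [0.5576 0.1331 0.082 ]
```

Call:
apply_moves:
  steps:
    - [[3,-1,-5],[0,0,0.125],60]
    - [[3,-1,-5],[0,0,0.125],60]
    - [[3,-1,-5],[0,0,0.125],60]
    - [[3,-1,-5],[0,0,0.125],60]
    - [[3,-1,-5],[0,0,0.125],60]

```text
clock: 2.67
eef_pos: [0.5243, 0.1418, 0.2713]
eef_rot: [-0.349, 3.122, 0.001]
contact_force: [0.5, -0.2, -0.5]
opening: 0.0596
grasp_force: 0.0
```

Call:
apply_moves:
  steps:
    - [[3,-1,-5],[0,0,0.125],60]
    - [[3,-1,-5],[0,0,0.125],60]
    - [[3,-1,-5],[0,0,0.125],60]
    - [[3,-1,-5],[0,0,0.125],60]
    - [[3,-1,-5],[0,0,0.125],60]

```text
clock: 3.08
eef_pos: [0.5393, 0.1369, 0.2462]
eef_rot: [-1.292, 2.863, 0.001]
contact_force: [-0.4, -0.4, -0.1]
opening: 0.06
grasp_force: 0.0
```

Call:
apply_moves:
  steps:
    - [[3,0,-5],[0,0,0.125],60]
    - [[3,0,-5],[0,0,0.125],60]
    - [[3,0,-5],[0,0,0.125],60]
    - [[3,0,-5],[0,0,0.125],60]
    - [[3,0,-5],[0,0,0.125],60]

```text
clock: 3.5
eef_pos: [0.5543, 0.137, 0.2212]
eef_rot: [-2.11, 2.327, 0.001]
contact_force: [-0.9, 0.4, 0.3]
opening: 0.0601
grasp_force: 0.0
```

Call:
apply_moves:
  steps:
    - [[0,0,0],[0,0,0.125],60]
    - [[0,0,0],[0,0,0.018],60]
    - [[0,0,0],[0,0,0],60]
    - [[0,0,0],[0,0,0],60]
    - [[0,0,0],[0,0,0],60]

```text
clock: 3.92
eef_pos: [0.5546, 0.1357, 0.2216]
eef_rot: [-2.26, 2.181, -0.0]
contact_force: [0.2, 0.6, 0.6]
opening: 0.0602
grasp_force: 0.0
```

```bash
python3 - <<'E'
from h import *
s,im=snap('wrist','w2.png'); K,V=cam('wrist',s)
print(s['clock'],s['eef_pos'],s['joint_positions'].round(3),R.from_rotvec(s['eef_rot']).as_matrix().round(3))
print(bar(im,K,V,[.558,.133,.108]),proj(K,V,[[.558,.133,.108],[.56,.133,.08]]))
E
```

```text
3.9167 [0.55458708 0.13574835 0.22162782] [ 0.129  0.371  0.047  1.246  0.    -1.477] [[ 0.035 -0.999  0.   ]
 [-0.999 -0.035  0.   ]
 [-0.    -0.    -1.   ]]
((561.7171020507812, 127.8313980102539), (14.347983360290527, 47.52598571777344), np.float64(1.577062679772089), array([14.0979302 , 47.14527936]), 782) [[312.72530275 191.24897136]
 [311.07897847 183.29060355]]
```

View pics/w2.png

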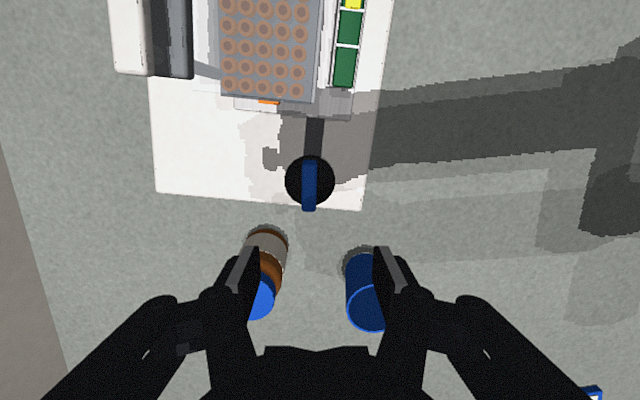

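Wrist view from above the knob: skirt centre at (310,181), and the bar points straight along the image column, measuring 14×47 mm, which matches. I'll correct by (+6.5, −3.7) mm and −0.03 rad, descend, and grip.

Call:
apply_moves:
  steps:
    - [[2.5,-1.7,-5],[0,0,-0.03],50]
    - [[2,-1,-20],[0,0,0],50]
    - [[2,-1,-20],[0,0,0],50]
    - [[0,0,-20],[0,0,0],50]
    - [[0,0,-20],[0,0,0],50]

```text
clock: 4.38
eef_pos: [0.5615, 0.1315, 0.1358]
eef_rot: [-2.227, 2.215, -0.001]
contact_force: [1.0, 1.7, 0.0]
opening: 0.0498
grasp_force: 0.0
```

Call:
apply_moves:
  steps:
    - [[0,0,-20],[0,0,0],50]
    - [[0,0,-15],[0,0,0],50]
    - [[0,0,-9],[0,0,0],50]
    - [[0,0,-5],[0,0,0],50]
    - [[0,0,0],[0,0,0],50]

```text
clock: 4.8
eef_pos: [0.5606, 0.1314, 0.0866]
eef_rot: [2.227, -2.214, -0.002]
contact_force: [-0.1, -0.4, -0.8]
opening: 0.0501
grasp_force: 0.0
```

Call:
apply_moves:
  steps:
    - [[0,0,0],[0,0,0],8]
    - [[0,0,0],[0,0,0],8]
    - [[0,0,0],[0,0,0],8]
    - [[0,0,0],[0,0,0],8]
    - [[0,0,0],[0,0,0],8]
  force: 60

```text
clock: 5.22
eef_pos: [0.5616, 0.1316, 0.0887]
eef_rot: [-2.228, 2.213, -0.001]
contact_force: [-2.3, -1.0, 5.2]
opening: 0.0126
grasp_force: 59.6
```

Call:
apply_moves:
  steps:
    - [[0,0,1.5],[0,0,0],8]
    - [[0,0,0],[0,0,-0.1],8]
    - [[0,0,0],[0,0,-0.1],8]
    - [[0,0,0],[0,0,-0.1],8]
    - [[0,0,0],[0,0,0],8]

```text
clock: 5.63
eef_pos: [0.5619, 0.1316, 0.0888]
eef_rot: [-1.87, 2.523, -0.001]
contact_force: [2.9, 0.3, -3.1]
opening: 0.0127
grasp_force: 59.8
```

```bash
cat >> h.py <<'E'
X=[.5906,-.0095,-.068]
def bub(n,c=None):
    """bubble centre, press y (mm)"""
    s,im=snap(n); K,V=cam(n,s); g=proj(K,V,P(X,[[-58,0,114]]))[0]
    h=cv2.cvtColor(im,cv2.COLOR_RGB2HSV); m=cv2.inRange(h,(22,120,90),(36,255,255))
    k,l,st,ce=cv2.connectedComponentsWithStats(m); out=[]
    for i in range(1,k):
        if st[i,4]>5 and np.hypot(*(ce[i]-g))<70:
            w=onz(K,V,ce[i],.115)[:2]-X[:2]; c,q=np.cos(X[2]),np.sin(X[2])
            out.append((int(st[i,4]),ce[i].round(1),np.round([1000*(c*w[0]+q*w[1]),1000*(-q*w[0]+c*w[1])],1)))
    return s,im,g.round(1),out
E
python3 - <<'E'
from h import *
for n in ('scene','side'):
    s,im,g,o=bub(n); print(n,g,o); cv2.imwrite(f'pics/b_{n}.png',im[:,:,::-1])
    a=cv2.imread(f'pics/{n}0.png')[:,:,::-1].copy()
    g=g.astype(int); 
    (lambda c:print(c))(None)
    t=[cv2.resize(np.ascontiguousarray(z[g[1]-30:g[1]+30,g[0]-45:g[0]+45]),(540,360),interpolation=cv2.INTER_CUBIC) for z in (im,)]
    cv2.imwrite(f'pics/c_{n}.png',t[0][:,:,::-1])
cv2.imwrite('pics/c.png',cv2.resize(np.hstack([cv2.imread('pics/c_scene.png'),cv2.imread('pics/c_side.png')]),(800,267)))
print(s['eef_rot'],s['moment'],s['joint_positions'])
E
```

```text
scene [293.9 188.7] [(16, array([288.5, 191. ]), array([-52. , -14.7]))]
None
side [307.9 217.6] [(36, array([310.6, 223.6]), array([-64.4, -23.4]))]
None
[-1.87422112e+00  2.51999947e+00 -9.14955521e-04] [ 0.00438097 -0.59477136  0.03125677] [ 1.20043846e-01  4.59387777e-01 -1.73778605e-01  9.36442315e-01
  7.90217316e-06 -1.15891978e+00]
```

View pics/c.png

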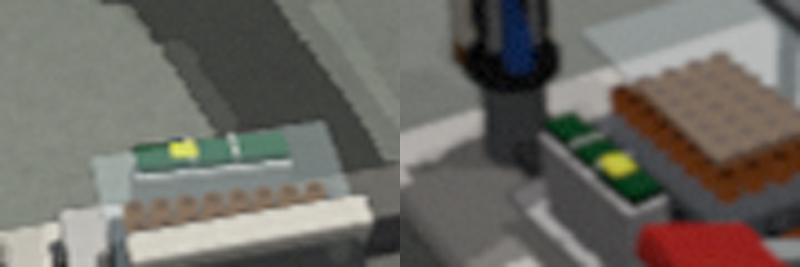

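Both crops show the vial: left mark clear, bubble still on the right by about 15 mm, so roughly 1.3 rad remains. I'll turn 1.2 more.

Call:
apply_moves:
  steps:
    - [[0,0,0],[0,0,-0.1],8]
    - [[0,0,0],[0,0,-0.1],8]
    - [[0,0,0],[0,0,-0.1],8]
    - [[0,0,0],[0,0,-0.1],8]
    - [[0,0,0],[0,0,-0.1],8]

```text
clock: 6.15
eef_pos: [0.5624, 0.1313, 0.0889]
eef_rot: [-1.186, 2.907, -0.002]
contact_force: [4.2, -0.8, -5.7]
opening: 0.013
grasp_force: 59.6
```

Call:
apply_moves:
  steps:
    - [[0,0,0],[0,0,-0.1],8]
    - [[0,0,0],[0,0,-0.1],8]
    - [[0,0,0],[0,0,-0.1],8]
    - [[0,0,0],[0,0,-0.1],8]
    - [[0,0,0],[0,0,-0.1],8]

```text
clock: 6.57
eef_pos: [0.5626, 0.1308, 0.0889]
eef_rot: [-0.429, 3.11, -0.003]
contact_force: [5.5, -1.9, -5.9]
opening: 0.0126
grasp_force: 59.5
```

Call:
apply_moves:
  steps:
    - [[0,0,0],[0,0,-0.1],8]
    - [[0,0,0],[0,0,-0.1],8]
    - [[0,0,0],[0,0,0],8]
    - [[0,0,0],[0,0,0],8]
    - [[0,0,0],[0,0,0],8]

```text
clock: 6.98
eef_pos: [0.5626, 0.1306, 0.0889]
eef_rot: [-0.123, 3.137, -0.003]
contact_force: [4.8, -1.0, -5.4]
opening: 0.0126
grasp_force: 59.5
```

```bash
python3 - <<'E'
from h import *
for n in ('scene','side'):
    s,im,g,o=bub(n); print(n,g,o); g=g.astype(int)
    t=cv2.resize(np.ascontiguousarray(im[g[1]-15:g[1]+25,g[0]-30:g[0]+30]),(400,267),interpolation=cv2.INTER_CUBIC)
    cv2.imwrite(f'pics/d_{n}.png',t[:,:,::-1])
cv2.imwrite('pics/d.png',np.hstack([cv2.imread('pics/d_scene.png'),cv2.imread('pics/d_side.png')]))
print(s['eef_rot'],s['moment'],s['joint_positions'])
E
```

```text
scene [293.9 188.7] [(19, array([292.6, 188.7]), array([-57.7,  -3.3]))]
side [307.9 217.6] [(36, array([307.8, 218.7]), array([-60.9,  -4.7]))]
[-1.23443618e-01  3.13670195e+00 -3.07675390e-03] [-0.46943533 -0.95327205 -0.03487718] [ 0.11934092  0.45948851 -0.17353137  0.93547988 -0.00215068  0.04066987]
```

View pics/d.png

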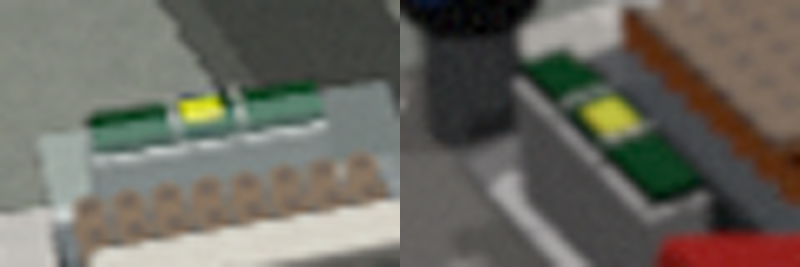

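Scene crop: marks at x = 175 and 236, bubble at 201 (about −2 mm). The side crop agrees within 1 mm of centre. The stage is level; I'll release, lift and confirm from above.

Call:
apply_moves:
  steps:
    - [[0,0,0],[0,0,0],45]
    - [[0,0,0],[0,0,0],45]
    - [[0,0,0],[0,0,0],45]
    - [[0,0,0],[0,0,0],45]
    - [[0,0,5],[0,0,0],45]

```text
clock: 7.5
eef_pos: [0.5602, 0.1315, 0.0933]
eef_rot: [0.122, -3.137, -0.0]
contact_force: [0.5, -1.0, -1.2]
opening: 0.0448
grasp_force: 0.0
```

Call:
apply_moves:
  steps:
    - [[0,0,20],[0,0,0],45]
    - [[0,0,35],[0,0,0],45]
    - [[0,0,35],[0,0,0],45]
    - [[0,0,35],[0,0,0],45]
    - [[0,0,35],[0,0,0],45]

```text
clock: 7.92
eef_pos: [0.5606, 0.1316, 0.2561]
eef_rot: [-0.122, 3.139, 0.0]
contact_force: [0.7, 0.2, -0.4]
opening: 0.0447
grasp_force: 0.0
```

Call:
apply_moves:
  steps:
    - [[0,-35,0],[0,0,0],0]
    - [[0,-35,0],[0,0,0],0]
    - [[0,-35,0],[0,0,0],0]
    - [[0,-35,0],[0,0,0],0]
    - [[-10,-35,0],[0,0,0],0]

```text
clock: 8.33
eef_pos: [0.552, -0.0451, 0.2544]
eef_rot: [-0.123, 3.137, -0.0]
contact_force: [0.0, -0.7, -0.5]
opening: 0.0004
grasp_force: 0.0
```

Call:
apply_moves:
  steps:
    - [[0,0,0],[0,0,0],0]
    - [[0,0,0],[0,0,0],0]
    - [[0,0,0],[0,0,0],0]
    - [[0,0,0],[0,0,0],0]
    - [[0,0,0],[0,0,0],0]

```text
clock: 8.75
eef_pos: [0.5513, -0.0422, 0.254]
eef_rot: [-0.124, 3.139, 0.0]
contact_force: [0.8, 0.6, -0.1]
opening: -0.0001
grasp_force: 0.0
```

```bash
python3 - <<'E'
from h import *
s,im,g,o=bub('wrist'); K,V=cam('wrist',s); print(g,o); cv2.imwrite('pics/w3.png',im[:,:,::-1])
print(s['clock'],s['eef_pos'],R.from_rotvec(s['eef_rot']).as_matrix().round(3),s['contact_force'])
th=.35; pad=[-83.8,-140,149.3]; print(proj(K,V,P(X,[pad,[-60,12.5,114],[-60,-12.5,114]])),P(X,pad))
print(finder.spot_in('pad_top','wrist')[:1])
h=cv2.cvtColor(im,cv2.COLOR_RGB2HSV); m=cv2.inRange(h,(0,170,110),(6,255,255))|cv2.inRange(h,(174,170,110),(180,255,255))
k,l,st,ce=cv2.connectedComponentsWithStats(m); i=1+st[1:,4].argmax(); print(st[i],ce[i],onz(K,V,ce[i],.149))
r=cv2.minAreaRect(np.array([onz(K,V,(x,y),.149)[:2]*1000 for y,x in np.argwhere(l==i)],np.float32)); print(r)
E
```

```text
[353.9 171.2] [(185, array([350.6, 170.8]), array([-58.1,  -3.4]))]
8.75 [ 0.55129087 -0.04221763  0.25395262] [[-0.997 -0.079  0.   ]
 [-0.079  0.997  0.   ]
 [-0.     0.    -1.   ]] [ 0.83674585  0.58466556 -0.06094569]
[[198.74710546 126.01778087]
 [366.62245087 171.08106099]
 [341.80754734 167.43036757]] [[ 0.49748101 -0.14348244  0.1493    ]]
[{'extent': [165.5, 89.8, 233.1, 294.8], 'conf': 0.9}]
[ 163   93   64   70 3610] [195.95457064 126.67229917] [ 0.4982279  -0.14593005  0.149     ]
((500.2322692871094, -146.53294372558594), (50.75005340576172, 52.846317291259766), 89.12322998046875)
```

View pics/w3.png

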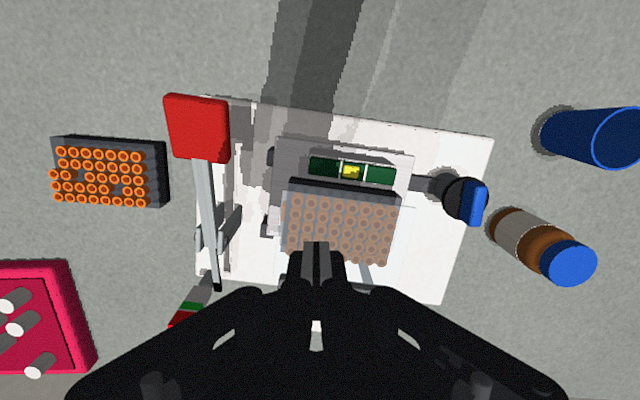

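Wrist view: bubble at (351,171) between marks near 341 and 364, pad centre at (196,127). I'll measure the marks exactly.

```bash
python3 - <<'E'
from h import *
im=cv2.imread('pics/w3.png')[:,:,::-1].astype(float)
a=np.array([309,166.]);b=np.array([395,176.])
for off in (-5,-4,4,5):
    print(off,[(int(x),int(v)) for x in range(334,372) for v in [im[int(round(a[1]+(x-a[0])*10/86+off)),x,0]] if v>100])
E
```

```text
-5 [(340, 210), (341, 233), (342, 122), (344, 122), (345, 174), (346, 176), (347, 166), (348, 230), (349, 212), (350, 200), (351, 195), (352, 184), (353, 180), (354, 167), (355, 164), (356, 132), (357, 209), (358, 203), (359, 123), (365, 244), (366, 255), (367, 150)]
-4 [(340, 211), (341, 214), (342, 101), (344, 182), (345, 245), (346, 245), (347, 237), (348, 245), (349, 244), (350, 245), (351, 246), (352, 192), (353, 206), (354, 236), (355, 227), (356, 214), (357, 250), (358, 249), (359, 148), (365, 245), (366, 247), (367, 135)]
4 [(343, 116), (344, 113), (345, 109), (346, 106), (347, 109), (348, 120), (349, 122), (350, 121), (351, 125), (352, 125), (353, 120), (354, 124), (355, 120), (356, 125), (357, 117), (363, 172), (364, 255), (365, 188)]
5 [(339, 108), (343, 118), (344, 125), (345, 127), (346, 123), (347, 124), (348, 128), (349, 132), (350, 125), (351, 123), (352, 126), (353, 125), (354, 122), (355, 121), (356, 127), (363, 232), (364, 255), (365, 153)]
```

Bubble is 1.9 mm off centre (about −0.010 rad), within tolerance. Next I move over the pad.

Call:
apply_moves:
  steps:
    - [[-11,-21,-8],[0,0,0],0]
    - [[-11,-21,-8],[0,0,0],0]
    - [[-11,-21,-8],[0,0,0],0]
    - [[-11,-21,-8],[0,0,0],0]
    - [[-11,-20,-8],[0,0,0],0]

```text
clock: 9.27
eef_pos: [0.4959, -0.1477, 0.2135]
eef_rot: [-0.124, 3.139, -0.0]
contact_force: [0.3, 0.5, 0.2]
opening: -0.0
grasp_force: 0.0
```

Call:
apply_moves:
  steps:
    - [[0,0,-15],[0,0,0],0]
    - [[0,0,-15],[0,0,0],0]
    - [[0,0,-8],[0,0,0],0]
    - [[0,0,0],[0,0,0],0]
    - [[0,0,0],[0,0,0],0]

```text
clock: 9.68
eef_pos: [0.496, -0.1468, 0.1757]
eef_rot: [0.123, -3.138, -0.001]
contact_force: [0.2, 0.0, 1.1]
opening: 0.0002
grasp_force: 0.0
```

Position is good. I'll push down slowly.

Call:
apply_moves:
  steps:
    - [[0,0,-6],[0,0,0],0]
    - [[0,0,-6],[0,0,0],0]
    - [[0,0,-6],[0,0,0],0]
    - [[0,0,-4],[0,0,0],0]
    - [[0,0,-4],[0,0,0],0]

```text
clock: 10.1
eef_pos: [0.496, -0.1474, 0.1495]
eef_rot: [0.121, -3.139, -0.0]
contact_force: [-0.8, -0.2, 2.8]
opening: -0.0001
grasp_force: 1.1
```

Call:
apply_moves:
  steps:
    - [[0,0,-4],[0,0,0],0]
    - [[0,0,-4],[0,0,0],0]
    - [[0,0,-4],[0,0,0],0]
    - [[0,0,-4],[0,0,0],0]
    - [[0,0,-4],[0,0,0],0]

```text
clock: 10.52
eef_pos: [0.4959, -0.1476, 0.1296]
eef_rot: [0.121, -3.139, 0.0]
contact_force: [-2.4, 0.3, 5.1]
opening: 0.0001
grasp_force: 2.2
```

Call:
apply_moves:
  steps:
    - [[0,0,-4],[0,0,0],0]
    - [[0,0,-4],[0,0,0],0]
    - [[0,0,-4],[0,0,0],0]
    - [[0,0,-4],[0,0,0],0]
    - [[0,0,-3],[0,0,0],0]

```text
clock: 10.93
eef_pos: [0.4949, -0.1475, 0.1103]
eef_rot: [0.121, -3.137, 0.0]
contact_force: [-4.9, 0.0, 7.2]
opening: -0.0002
grasp_force: 3.4
```

Call:
apply_moves:
  steps:
    - [[0,0,-3],[0,0,0],0]
    - [[0,0,0],[0,0,0],0]
    - [[0,0,0],[0,0,0],0]
    - [[0,0,0],[0,0,0],0]
    - [[0,0,0],[0,0,0],0]

```text
clock: 11.35
eef_pos: [0.4947, -0.1475, 0.1075]
eef_rot: [0.121, -3.137, 0.0]
contact_force: [-5.2, -0.1, 7.7]
opening: -0.0001
grasp_force: 3.4
```

```bash
python3 - <<'E'
from h import *
s=readout.state(); print(s['clock'],s['eef_pos'],s['contact_force'])
t=[]
for n in ('side','scene'):
    s,im,g,o=bub(n); print(n,o); K,V=cam(n)
    c=proj(K,V,P(X,[[135,-150,100]]))[0].astype(int); print(proj(K,V,P(X,[[140,-140,100]])))
    for q,hw in ((c,(40,60)),(g.astype(int),(40,60))):
        t.append(cv2.resize(np.ascontiguousarray(im[q[1]-20:q[1]+20,q[0]-30:q[0]+30]),(400,267),interpolation=cv2.INTER_CUBIC))
cv2.imwrite('pics/e.png',np.vstack([np.hstack(t[:2]),np.hstack(t[2:])])[:,:,::-1])
E
```

```text
11.35 [ 0.49466405 -0.14745442  0.1075078 ] [-5.23711309 -0.14929079  7.68219504]
side [(20, array([306.2, 219. ]), array([-64.1,  -3.9]))]
[[424.0094918  228.26391543]]
scene [(24, array([292.8, 189.4]), array([-55.3,  -3.2]))]
[[246.95289862 266.63397846]]
```

View pics/e.png

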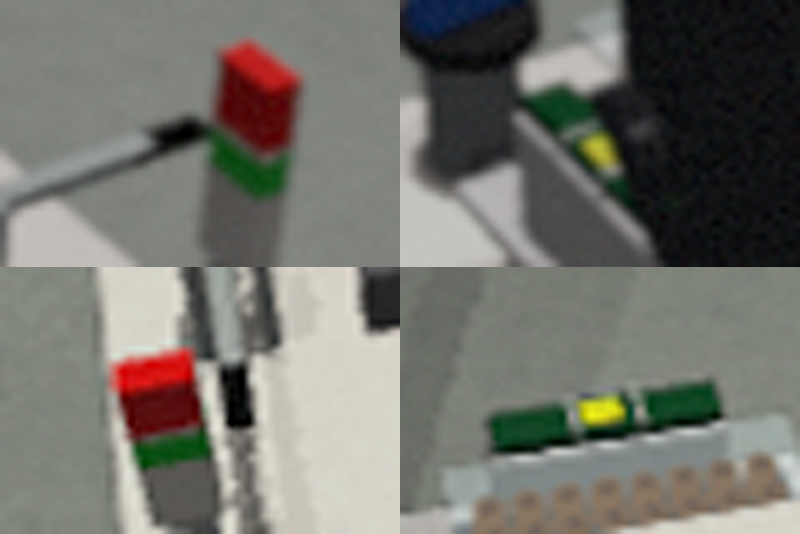

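Crops: the pointer tip lies beside the green band (side crop (205,128)). The bubble still sits between the marks. I'll check the lever angle by reprojection.

```bash
python3 - <<'E'
from h import *
for n,t in (('side',(205,128)),('scene',(240,158))):
    K,V=cam(n); c=proj(K,V,P(X,[[135,-150,100]]))[0].astype(int)
    print(n,'tip',c+np.array(t)/6.67-[30,20])
    for th in (.2,.27,.35,.43): a=.35-th; print(th,proj(K,V,P(X,[[40+100*np.cos(a),-140,100-100*np.sin(a)],[140,-165,100]])).round(1).tolist())
s=readout.state();print(s['clock'],s['eef_pos'],s['contact_force'])
E
```

```text
side tip [425.73463268 230.1904048 ]
0.2 [[422.9, 234.2], [431.9, 234.4]]
0.27 [[423.5, 231.4], [431.9, 234.4]]
0.35 [[424.0, 228.3], [431.9, 234.4]]
0.43 [[424.3, 225.2], [431.9, 234.4]]
scene tip [246.982009   268.68815592]
0.2 [[247.8, 270.3], [235.1, 268.9]]
0.27 [[247.4, 268.7], [235.1, 268.9]]
0.35 [[247.0, 266.6], [235.1, 268.9]]
0.43 [[246.4, 264.3], [235.1, 268.9]]
11.45 [ 0.49471373 -0.14746609  0.10754567] [-4.43884807  0.43484165  6.92291331]
```

The estimates bracket mid-green: contact geometry gives 0.33, scale-relative 0.35–0.40, absolute 0.27–0.30. Holding over a second, then handing in.

Call:
apply_moves:
  steps:
    - [[0,0,0],[0,0,0],0]
    - [[0,0,0],[0,0,0],0]
    - [[0,0,0],[0,0,0],0]
    - [[0,0,0],[0,0,0],0]
    - [[0,0,0],[0,0,0],0]

```text
clock: 11.87
eef_pos: [0.4947, -0.1474, 0.1075]
eef_rot: [0.121, -3.137, -0.0]
contact_force: [-4.9, -0.3, 6.4]
opening: 0.0001
grasp_force: 3.4
```

Call:
apply_moves:
  steps:
    - [[0,0,0],[0,0,0],0]
    - [[0,0,0],[0,0,0],0]
    - [[0,0,0],[0,0,0],0]
    - [[0,0,0],[0,0,0],0]
    - [[0,0,0],[0,0,0],0]

```text
clock: 12.28
eef_pos: [0.4947, -0.1474, 0.1075]
eef_rot: [0.121, -3.137, 0.0]
contact_force: [-4.6, 0.1, 6.6]
opening: 0.0002
grasp_force: 3.4
```

Call:
apply_moves:
  steps:
    - [[0,0,0],[0,0,0],0]
    - [[0,0,0],[0,0,0],0]
    - [[0,0,0],[0,0,0],0]
    - [[0,0,0],[0,0,0],0]
    - [[0,0,0],[0,0,0],0]

```text
clock: 12.7
eef_pos: [0.4947, -0.1475, 0.1075]
eef_rot: [0.121, -3.137, 0.0]
contact_force: [-4.6, -0.4, 7.0]
opening: -0.0
grasp_force: 3.4
```

```bash
python3 -c "
from plant import ticket; print(ticket.sign_off())"
```

```text
the job is handed in; nothing more can be done
None
```

I handed the job in with the stage level (bubble about 2 mm off centre) and the fingers still pressing the red pad at about 7–8 N; the pointer looks to be in the green band (lever about 0.33 rad, estimates 0.27–0.40), but no verdict came back.

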